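Lock the hold-down arm's pivot pin with an R-clip

TASK

Push the hold-down arm's pivot pin fully home by its black knob, then take the R-shaped spring clip out of its wooden block, hold it straight leg down and push that leg through the cross hole near the pin's far end until the bow snaps over the pin. Leave the clip seated there and let go of it; do not disturb the tape measure and the loose wooden offcut lying near the work.

Things in the scene. Friction and masses are not known exactly. Their poses are not given: they have to be found in the camera images.
- fixture: The fixed hold-down: plywood base 18 mm high, two steel cheeks (58 mm over their outer faces, 44 mm wide, tops 107 mm above the table) and between them the wooden arm (38 mm thick, top 103 mm) reaching away along +x. Origin on the table midway between the cheeks, under the pin; y runs along the pin.
- pin (a joint): Steel pivot pin, 32 mm diameter, level, 85 mm above the table, sliding along its axis through cheeks and arm. Value: how far it is drawn out (m); 0 = fully home, its 40 mm collar against the cheek. It starts 30 to 50 mm out, so the cross hole is hidden between the cheeks. About 3 N sliding friction; it stays where left and cannot turn.
- pin_hole (a point): Centre of the cross hole, on the pin's axis; moves with the pin. y lies along the pin towards the knob (push the pin towards -y); z is up, along the hole. The hole is 10 x 10 mm, its bevelled mouth about 18 mm; the pin's top is 16 mm above this point, its tip 22 mm beyond (-y). With the pin home the hole lies 23 mm outside the far cheek's face.
- pin_knob (a point): Middle of the pin's black round knob, 28 mm diameter and 40 mm long along the pin, 114 mm from the hole (+y), 85 mm above the table; same axes as pin_hole. The collar begins 23 mm from it towards the hole. It can be gripped across from above or pushed on its end.
- clip: R-clip of 7 mm steel wire, 135 mm tall, 0.12 kg; starts upright in its block's slot, perhaps leaning a few degrees. Origin: on the straight leg's axis, 62 mm above the leg's round tip; seated = origin at pin_hole. z: along the leg, up to the coil. Bow leg beside it towards +x, all wire in the x-z plane; its flared end is 25 mm out, 35 mm below the origin. y: to lie along the pin, either way.
- clip_coil (a point): Centre of the clip's double coil at its top: 30 mm outside diameter in the clip's x-z plane, 14 mm thick along the clip's y; the place to grip, with fingers on its two flat faces. 58 mm above the clip's origin and 11.5 mm from the leg's axis (+x). Same axes as the clip.
- bow (a joint): How far the clip's sprung bow is spread (rad), 0 = relaxed; about 0.1 while it rides over the pin, back near 0 once it has sprung over. Pushing it over takes roughly 3 to 10 N, from 26 to 12 mm above the seat; then it pulls itself down, and the rigid pinch above the bow stops on top of the pin.
- clip_block: Wooden parking block, fixed, 100 x 50 mm and 52.5 mm high, origin under its centre; a slot along its x axis, 9.5 mm wide, holds the clip. The leg reaches 45 mm down into it, so lift the clip straight up by more than that.
- tape_measure: The nearer yellow tape measure, lying flat on the table between block and fixture, a little beyond them, about 74 x 93 x 34 mm; a loose bystander, to be left alone.
- offcut: A loose wooden offcut, 40 x 120 x 20 mm, lying on the near part of the table between block and fixture; a bystander, to be left alone.

How it is judged (in metres and radians):
On the way:
1. the pin is pushed fully home (value of joint pin below 0.003 m), for 0.2 s.
At the end, for the whole second after the job is handed in: The pin is within 3 mm of home; the clip is at rest in the cross hole, coil up (tilt under 0.2 rad), its origin within 4 mm of the hole's centre along each axis, its plane within 0.25 rad of square to the pin, the bow sprung back over the pin (spread under 0.035 rad) (value of joint pin below 0.003 m and x of clip in the frame of pin_hole between -0.004 and 0.004 m and y of clip in the frame of pin_hole between -0.004 and 0.004 m and z of clip in the frame of pin_hole between -0.004 and 0.004 m and angle between clip's own z axis and vertical below 0.2 rad and angle between the y axis of clip and the y axis of pin_hole, either way round below 0.25 rad and value of joint bow below 0.035 rad and linear speed of clip below 0.02 m/s); the robot touches nothing.
It fails at once if the tape measure is moved more than 3 cm (distance of tape_measure from where it was at the start of the episode above 0.03 m).
It fails at once if the loose offcut is moved more than 3 cm (distance of offcut from where it was at the start of the episode above 0.03 m).
It also fails if it takes over 64 s, if anything falls off the work surface, if the arm or the gripper's body presses on something with over 40 N, if the wrist force passes 120 N, or if a joint passes its speed limit or range.

ROBOT

A 6-joint arm with a two-finger parallel gripper is mounted at the origin on a cart in front of the work surface, level with it; the furniture and walls round the work are solid. World frame = base frame: x ahead of the robot, y to its left, z up, the work surface at z = 0. Lengths are in mm, angles in rad, forces in N, time in s.
With the tool pointing down it reaches from about 350 to 975 mm from the base axis. Payload 4.9 kg.
Tool frame: the origin (TCP) lies midway between the tips of the shut fingers; the grasp point (between the pads) lies 19 mm behind it (env.hold_point_z is the z of the grasp point in the tool frame, in mm); z points along the fingers, y is the line along which they close (so a half turn about z gives the same grasp; the last joint's range is limited). The gripper opens to 85 mm and grips with 20 to 120 N. Pads are 22 mm wide; open, the fingers measure 114 mm over their backs; the gripper's body (76 mm by 85 mm) begins 54 mm behind the grasp point. The pads swing forward as they close: fully open they stand 13 mm farther back than shut.
Start: joints at [-1.39, 0.053, 1.613, -0, 1.476, -0.119], TCP at [184.576, -597.104, 231.304] pointing down, gripper open.
Joint ranges: [-3.01, 3.01], [-1.01, 2.22], [0.06, 2.58], [-1.02, 4.17], [0.09, 2.62], [-3.14, 3.14]. Speed limits (rad/s): [2.57, 2.57, 3.14, 3.14, 3.14, 3.14].

INTERFACE

Orientations are given as a unit quaternion [x, y, z, w].
In Python, from bench import readout, optics, order, env gives the robot as it stands.
- The arm moves only by the tool send_rows, never from a script. Its argument "rows" is a list of rows, each an object with "grip": the opening, from 0 (shut) to 1 (fully open); "translation": the shift along the tool's x, y, z in mm, a list of three; "spin": the turn about the tool's z in rad. In form: [{"grip": grip, "translation": [tx, ty, tz], "spin": spin}, ...]. A call has 1 to 10 rows; each row is the pose to reach, as a shift and turn from the pose commanded when the call began, along the tool's axes at that moment; what a row does not reach only later rows make up. A row lasts 1/8 s, in which the tool goes at most 62.5 mm and 10.7 degrees, less where a joint would pass 70% of its speed; a pose out of reach is approached as far as the arm can. A call with a gripper value outside its range is refused whole. The fingers move at their own pace and stop on an object; the grip force is fixed at half the most. Time passes only in rows, so rows that repeat a pose let the fingers close. It gives the time, the measured TCP pose, the force and the opening at its end, in the units of the state.
- readout.read_state(): the state, without advancing time (a new reading comes with each control period).
- optics.read_camera(name): name is "side" or "top" or "wrist"; returns the picture (400x640x3 uint8, blue, green, red); there is no depth.
- optics.get_calibration(name): a dict with "intrinsics" (3x3 intrinsics, pixels), "world_to_cam" (4x4, takes a point from world to camera coordinates). Camera axes: x right, y down, z forward; pixel columns grow to the right and rows downward; lengths in mm; the calibration is good to about 2 mm. The wrist camera is an equidistant fisheye: a pixel r from the principal point sees the ray r / f radians off the axis. A picture is of the moment at which its call begins: read the wrist's pose just before it. get_calibration takes no time and is no camera call; for the wrist camera it gives the pose at the moment of the call.
- order.sign_off(): hands the job in, once; it reports no verdict.
The state is a dict: "time_s": time; "joint_positions": joint angles; "dq": joint speeds; "joint_efforts": joint torques, N m; "position": TCP position; "tcp_rot": TCP orientation; "wrist_force": force on the tool from outside, world axes, zero at the start; "moment": the same for the moment, N m; "finger_gap": opening from 0.0 (shut) to 1.0 (fully open).
Only numpy, scipy, OpenCV 4.12 (cv2) and the standard library are available. Lean on these libraries where they do the work, as an engineer would, in place of code of your own. Each camera call takes 0.05 s, during which the arm holds its last target. There are 200 camera calls.

## Working session

There is one attempt and no reset: what is moved stays moved. The work goes in short steps, Python scripts to look and compute and a tool call to move; the robot and the scene stay as the last step left them, time stands still between calls to the robot, and variables do not carry over. Pictures are saved under pics/ and viewed, on a budget of 10 in all, crops included, one or two more only if the job needs it, and the job is handed in when it is done.

Besides the shell and the picture viewer there is one more tool, called as name(argument=value, ...), one argument or row to a line, values as JSON. send_rows: Moves the arm, as the interface text tells. Its arguments: {"type":"object","properties":{"rows":{"type":"array","items":{"type":"object","properties":{"grip":{"type":"number"},"translation":{"type":"array","items":{"type":"number"}},"spin":{"type":"number"}}}}},"required":["rows"]}

```bash
mkdir -p pics; cat > h.py <<'E'
import numpy as np, cv2
from bench import readout, optics, order, env
from scipy.spatial.transform import Rotation as R
def ray(name,px,cal=None):
    c=cal or optics.get_calibration(name); K=np.array(c["intrinsics"]);T=np.array(c["world_to_cam"])
    u=(px[0]-K[0,2])/K[0,0]; v=(px[1]-K[1,2])/K[1,1]
    if name=="wrist":
        r=np.hypot(u,v); d=np.array([u/r*np.sin(r),v/r*np.sin(r),np.cos(r)]) if r>1e-9 else np.array([0,0,1.])
    else: d=np.array([u,v,1.])
    return -T[:3,:3].T@T[:3,3], T[:3,:3].T@d
def onz(name,px,z,cal=None):
    o,d=ray(name,px,cal); return o+d*(z-o[2])/d[2]
def tri(rays):
    A=np.zeros((3,3));b=np.zeros(3)
    for o,d in rays:
        d=d/np.linalg.norm(d);P=np.eye(3)-np.outer(d,d);A+=P;b+=P@o
    p=np.linalg.solve(A,b); return p,[np.linalg.norm(np.cross(p-o,d/np.linalg.norm(d))) for o,d in rays]
def proj(name,p,cal=None):
    c=cal or optics.get_calibration(name); K=np.array(c["intrinsics"]);T=np.array(c["world_to_cam"])
    q=T[:3,:3]@np.array(p)+T[:3,3]
    if name=="wrist":
        r=np.hypot(q[0],q[1]);t=np.arctan2(r,q[2]);return K[0,0]*t*q[0]/r+K[0,2],K[1,1]*t*q[1]/r+K[1,2]
    return K[0,0]*q[0]/q[2]+K[0,2],K[1,1]*q[1]/q[2]+K[1,2]
E
python3 - <<'E'
from h import *
for n in ("top","side"):
    im=optics.read_camera(n);cv2.imwrite(f"pics/{n}0.png",im);o,d=ray(n,(320,200));print(n,o,d)
s=readout.read_state();print(s, R.from_quat(s["tcp_rot"]).as_matrix(),env.hold_point_z)
E
```

```text
top [ 380.86169045   51.69942202 1055.17010362] [ 0.21175295 -0.00184942 -0.97745029]
side [609.26746945 927.99124976 597.58249603] [-0.00711767 -0.87577271 -0.48267203]
{'time_s': 0.1, 'joint_positions': array([-1.38999820e+00,  5.33148166e-02,  1.61414248e+00, -1.08433167e-05,
        1.47601330e+00, -1.18999563e-01]), 'dq': array([ 0.00154454, -0.00197872, -0.00317326, -0.00193393,  0.0006158 ,
        0.0023547 ]), 'joint_efforts': array([ 7.92217052e-04, -3.94905245e+01, -3.71360850e+01, -6.42289955e-07,
        3.95221316e-03, -8.95934420e-06]), 'position': array([ 184.47539451, -596.56704785,  230.1795885 ]), 'tcp_rot': array([ 9.88785676e-01,  1.49338559e-01, -3.44031314e-05, -9.38354636e-04]), 'wrist_force': array([ 0.63702129,  0.69672158, -0.52579436]), 'moment': array([ 0.02949046, -0.04237831, -0.02120336]), 'finger_gap': 1.0015659998242223} [[ 9.55395987e-01  2.95327591e-01 -3.48299705e-04]
 [ 2.95327720e-01 -9.55394229e-01  1.84538782e-03]
 [ 2.12230411e-04 -1.86593867e-03 -9.99998237e-01]] -18.700000000000003
```

View pics/top0.png

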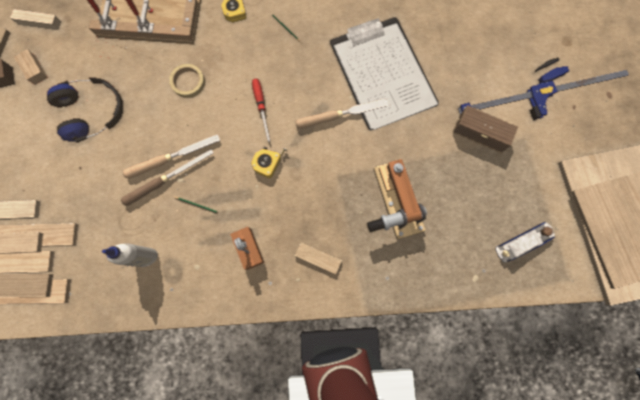

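View pics/side0.png

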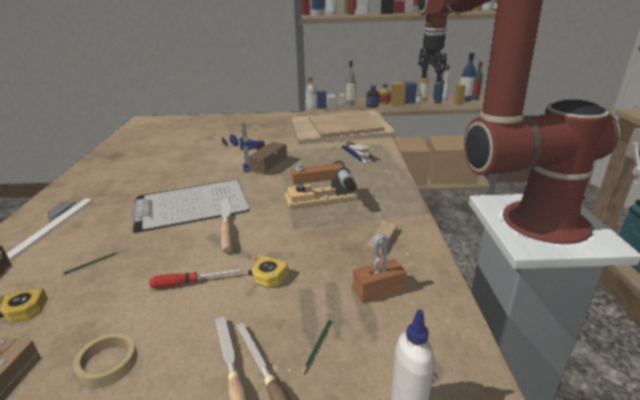

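The top view shows the block with the clip at (247,247), the offcut at (318,259), the tape at (266,162), and the fixture at (402,200) with its black knob at (376,225). The side view shows the clip at (380,255) and the knob at (345,180). I'll enlarge both.

```bash
python3 - <<'E'
from h import *
t=cv2.imread("pics/top0.png");s=cv2.imread("pics/side0.png")
def c(im,x,y,w,h,W,H):return cv2.resize(im[y:y+h,x:x+w],(W,H),interpolation=cv2.INTER_CUBIC)
a=np.hstack([c(t,355,150,80,60+30,400,450)[:300+0] if 0 else c(t,355,155,80,60,400,300)*1, c(t,215,220,80,60,400,300)])
a=np.hstack([c(t,355,155,80,90,267,300),c(t,215,215,60,60,300,300)])
b=np.hstack([c(s,275,155,100,60,500,300),c(s,340,225,80,80,300,300)])
a=np.hstack([a,np.zeros((300,800-a.shape[1],3),np.uint8)])
cv2.imwrite("pics/crop1.png",np.vstack([a,b]))
for n,p,z in (("top",(247,247),50),("top",(266,162),20),("top",(318,259),10),("top",(378,225),85),("top",(402,195),100),("side",(382,240),120),("side",(345,180),85)): print(n,p,onz(n,p,z).round())
E
```

```text
top (247, 247) [486. 246.  50.]
top (266, 162) [723. 194.  20.]
top (318, 259) [446.  65.  10.]
top (378, 225) [517. -93.  85.]
top (402, 195) [ 588. -158.  100.]
side (382, 240) [480. 238. 120.]
side (345, 180) [ 529. -114.   85.]
```

View pics/crop1.png

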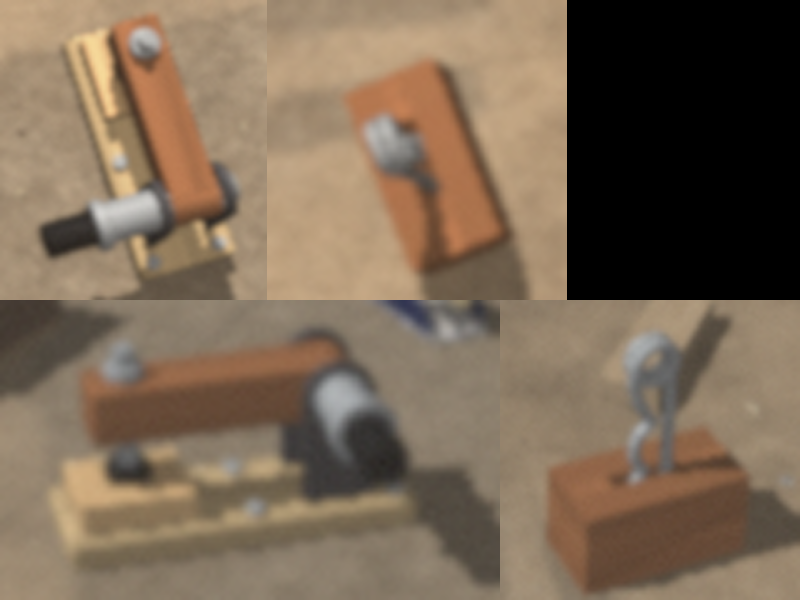

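```bash
python3 - <<'E'
from h import *
T=lambda a,b:print(tri([ray("top",a),ray("side",b)]))
T((375.2,225),(350,185)); T((240.6,244),(381,239.5))
k=onz("top",(375.4,225),85);c=onz("top",(402,218.5),85);print(k,c,np.arctan2(*(-(k-c)[:2]*[1,-1])) )
# block top corners from top crop
f=lambda x,y:onz("top",(215+(x-267)/5,215+y/5),52.5)
q=[f(345,97),f(435,60),f(508,235),f(420,270)];print(np.array(q).round(),np.mean(q,0))
# arm edges
g=lambda x,y:onz("top",(355+x*.3,155+y*.3),103)
a,b=g(113,32),g(172,222);print(a,b,np.arctan2((a-b)[1],(a-b)[0]))
a,b=g(158,15),g(220,195);print(np.arctan2((a-b)[1],(a-b)[0]))
c=optics.get_calibration("wrist");print(c["intrinsics"],ray("wrist",(320,200)),c["world_to_cam"])
E
```

```text
(array([517.53178945, -85.95416187,  83.29510145]), [np.float64(0.43232912633884174), np.float64(0.43232912633914167)])
(array([484.76154233, 246.62011494, 127.7803232 ]), [np.float64(1.086398850665842), np.float64(1.0863988506659454)])
[517.69005037 -86.30146831  85.        ] [ 530.12437988 -155.2278852    85.        ] 0.17848041278830323
[[521. 288.  52.]
 [538. 240.  52.]
 [445. 205.  52.]
 [430. 251.  52.]] [483.13963793 245.98931897  52.5       ]
[ 668.96252173 -132.13022916  103.        ] [ 518.86069833 -162.02069889  103.        ] 0.19656332647296834
0.21944637985478643
[[309.70691629   0.         322.38127841]
 [  0.         309.70691629 199.07236048]
 [  0.           0.           1.        ]] (array([ 266.61146464, -571.11789981,  372.2080895 ]), array([-0.31901667, -0.0878966 , -0.94366443])) [[ 2.94685521e-01 -9.55591105e-01 -2.46661728e-03 -6.23403628e+02]
 [-9.02511913e-01 -2.79163418e-01  3.27932969e-01 -4.08745057e+01]
 [-3.14058418e-01 -9.44109465e-02 -9.44697774e-01  3.81435947e+02]
 [ 0.00000000e+00  0.00000000e+00  0.00000000e+00  1.00000000e+00]]
```

send_rows(
  rows=[
    {"grip": 0,"translation": [479,-445,0],"spin": 0.1},
    {"grip": 0,"translation": [479,-445,0],"spin": 0.1},
    {"grip": 0,"translation": [479,-445,0],"spin": 0.1},
    {"grip": 0,"translation": [479,-445,0],"spin": 0.1},
    {"grip": 0,"translation": [479,-445,0],"spin": 0.1},
    {"grip": 0,"translation": [479,-445,0],"spin": 0.1},
    {"grip": 0,"translation": [479,-445,0],"spin": 0.1},
    {"grip": 0,"translation": [479,-445,0],"spin": 0.1},
    {"grip": 0,"translation": [479,-445,0],"spin": 0.1},
    {"grip": 0,"translation": [479,-445,0],"spin": 0.1},
  ],
)

```text
time_s: 1.35
position: [496.9, -53.4, 231.1]
tcp_rot: [0.995, 0.1, 0.0, 0.0]
wrist_force: [1.0, -0.9, 0.4]
finger_gap: -0.004
```

send_rows(
  rows=[
    {"grip": 0,"translation": [0,0,0],"spin": 0},
    {"grip": 0,"translation": [0,0,0],"spin": 0},
  ],
)

```text
time_s: 1.6
position: [496.1, -55.4, 230.8]
tcp_rot: [0.995, 0.1, -0.001, 0.0]
wrist_force: [0.2, -0.6, 0.4]
finger_gap: 0.001
```

```bash
python3 - <<'E'
from h import *
import pickle
c=optics.get_calibration("wrist");im=optics.read_camera("wrist")
pickle.dump(c,open("w1.pkl","wb"));cv2.imwrite("pics/w1.png",im)
print(proj("wrist",(517,-86,84),c))
E
```

```text
(np.float64(358.5525471484948), np.float64(170.68022511231095))
```

View pics/w1.png

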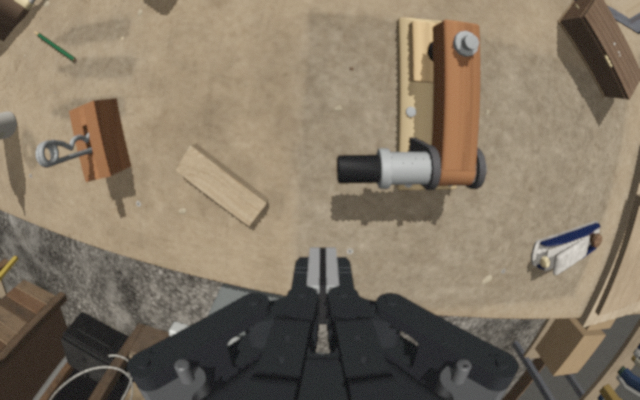

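The wrist view shows the knob at x 337–380 and y 155–181, with its axis row near 168. The collar starts at x≈380, the near cheek sits at about 436 and the far cheek at about 484. The clip's coil is at (47,153).

```bash
python3 - <<'E'
from h import *
import pickle
c=pickle.load(open("w1.pkl","rb")); W=lambda x,y,z:onz("wrist",(x,y),z,c)
im=cv2.imread("pics/w1.png")
hsv=cv2.cvtColor(im,cv2.COLOR_BGR2HSV)
g=im[140:200,325:500].max(2)
# dark knob mask
m=(im[140:200,325:382].max(2)<60).astype(np.uint8);n,l,st,ce=cv2.connectedComponentsWithStats(m);print([ (s+[325,140,0,0,0],cc+[325,140]) for s,cc in zip(st[1:],ce[1:]) if s[4]>100])
for x in (345,360,376,395,410,420):
    col=im[140:205,x].astype(int).mean(1);print(x,col.astype(int).tolist())
k0,k1=W(337,169,85),W(380,168,85);print(k0,k1,np.linalg.norm(k0-k1)); s=W(428,167.5,85);d=s-k0;print(np.arctan2(d[0],-d[1]))
m=((hsv[...,0]<14)&(hsv[...,1]>120)&(hsv[...,2]>90)).astype(np.uint8);m[:,:425]=0;m[:,495:]=0;m[200:]=0
for y in (70,90,110,130,150,165,178):
    xs=np.nonzero(m[y])[0];a,b=W(xs.min(),y,103),W(xs.max()+1,y,103);print(y,xs.min(),xs.max(),a.round(1),b.round(1))
E
```

```text
[(array([ 338,  155,   43,   28, 1007]), array([359.4409136 , 169.04965243]))]
345 [131, 129, 130, 129, 131, 134, 134, 136, 134, 135, 132, 132, 129, 121, 105, 73, 51, 36, 41, 44, 52, 52, 64, 65, 67, 65, 62, 58, 52, 48, 45, 42, 40, 39, 37, 33, 31, 29, 34, 25, 30, 23, 47, 88, 116, 136, 141, 141, 141, 140, 139, 135, 135, 128, 114, 94, 86, 84, 84, 83, 85, 87, 90, 86, 87]
360 [147, 148, 150, 148, 146, 146, 146, 144, 142, 140, 135, 134, 132, 127, 107, 73, 44, 36, 41, 44, 45, 48, 56, 60, 57, 57, 58, 58, 53, 51, 45, 42, 38, 37, 30, 36, 31, 31, 32, 24, 24, 30, 61, 104, 134, 144, 142, 142, 137, 138, 138, 136, 132, 124, 115, 99, 89, 87, 86, 85, 86, 88, 85, 87, 87]
376 [141, 141, 138, 137, 135, 132, 135, 136, 133, 131, 126, 121, 109, 95, 77, 50, 40, 37, 39, 42, 43, 43, 47, 46, 46, 51, 45, 47, 49, 49, 44, 44, 38, 39, 38, 40, 40, 36, 33, 28, 25, 37, 63, 93, 119, 131, 134, 137, 137, 137, 128, 106, 91, 86, 82, 81, 82, 86, 87, 86, 88, 88, 90, 89, 86]
395 [123, 130, 131, 128, 120, 116, 111, 112, 123, 123, 126, 130, 141, 158, 169, 175, 179, 183, 185, 188, 192, 194, 194, 195, 196, 195, 193, 190, 186, 18
[... 583 characters left out ...]
, 188, 183, 179, 177, 173, 170, 165, 162, 158, 153, 146, 139, 130, 121, 114, 99, 87, 90, 102, 113, 116, 116, 103, 89, 86, 86, 82, 83, 84, 82, 83, 82, 81, 88, 86, 85, 89, 88]
[514.61227882 -65.17650616  85.        ] [ 524.16865966 -105.68273714   85.        ] 41.61825516655324
0.22988978266181295
70 445 478 [ 629.5 -139.3  103. ] [ 640.7 -173.   103. ]
90 444 478 [ 611.4 -142.6  103. ] [ 622.2 -177.5  103. ]
110 444 477 [ 593.6 -147.1  103. ] [ 603.5 -181.4  103. ]
130 443 476 [ 575.5 -151.   103. ] [ 584.9 -185.7  103. ]
150 442 475 [ 557.3 -155.2  103. ] [ 566.2 -190.5  103. ]
165 442 473 [ 543.6 -159.4  103. ] [ 551.5 -193.1  103. ]
178 441 472 [ 531.3 -162.3  103. ] [ 538.9 -196.4  103. ]
```

send_rows(
  rows=[
    {"grip": 0,"translation": [15.5,-27,0],"spin": -0.03},
    {"grip": 0,"translation": [15.5,-27,50],"spin": -0.03},
    {"grip": 0,"translation": [15.5,-27,100],"spin": -0.03},
    {"grip": 0,"translation": [15.5,-27,153],"spin": -0.03},
    {"grip": 0,"translation": [15.5,-27,153],"spin": -0.03},
    {"grip": 0,"translation": [15.5,-27,153],"spin": -0.03},
  ],
)

```text
time_s: 2.4
position: [507.3, -27.1, 80.3]
tcp_rot: [0.994, 0.114, 0.001, 0.0]
wrist_force: [0.4, 1.0, 0.6]
finger_gap: -0.001
```

send_rows(
  rows=[
    {"grip": 0,"translation": [0,10,0],"spin": 0},
    {"grip": 0,"translation": [0,20,0],"spin": 0},
    {"grip": 0,"translation": [0,26,0],"spin": 0},
    {"grip": 0,"translation": [0,32,0],"spin": 0},
    {"grip": 0,"translation": [0,38,0],"spin": 0},
    {"grip": 0,"translation": [0,43,0],"spin": 0},
    {"grip": 0,"translation": [0,48,0],"spin": 0},
    {"grip": 0,"translation": [0,51,0],"spin": 0},
    {"grip": 0,"translation": [0,54,0],"spin": 0},
    {"grip": 0,"translation": [0,54,0],"spin": 0},
  ],
)

```text
time_s: 3.65
position: [518.5, -79.0, 78.1]
tcp_rot: [0.993, 0.115, -0.0, 0.0]
wrist_force: [0.5, 0.2, 0.1]
finger_gap: -0.0
```

send_rows(
  rows=[
    {"grip": 0,"translation": [0,1,0],"spin": 0},
    {"grip": 0,"translation": [0,2,0],"spin": 0},
    {"grip": 0,"translation": [0,2,0],"spin": 0},
  ],
)

```text
time_s: 4.03
position: [518.7, -80.4, 78.1]
tcp_rot: [0.993, 0.115, -0.0, -0.0]
wrist_force: [0.9, 2.6, 1.3]
finger_gap: 0.001
```

send_rows(
  rows=[
    {"grip": 0,"translation": [0,1,0],"spin": 0},
    {"grip": 0,"translation": [0,2,0],"spin": 0},
    {"grip": 0,"translation": [0,3,0],"spin": 0},
    {"grip": 0,"translation": [0,3,0],"spin": 0},
  ],
)

```text
time_s: 4.53
position: [519.4, -83.5, 78.1]
tcp_rot: [0.993, 0.115, -0.0, 0.0]
wrist_force: [-1.0, 2.9, -0.4]
finger_gap: 0.002
```

send_rows(
  rows=[
    {"grip": 0,"translation": [0,1,0],"spin": 0},
    {"grip": 0,"translation": [0,2,0],"spin": 0},
    {"grip": 0,"translation": [0,3,0],"spin": 0},
    {"grip": 0,"translation": [0,3,0],"spin": 0},
  ],
)

```text
time_s: 5.03
position: [520.1, -86.4, 78.1]
tcp_rot: [0.993, 0.115, -0.0, 0.0]
wrist_force: [-2.0, 1.9, 0.3]
finger_gap: 0.002
```

send_rows(
  rows=[
    {"grip": 0,"translation": [0,1,0],"spin": 0},
    {"grip": 0,"translation": [0,2,0],"spin": 0},
    {"grip": 0,"translation": [0,3,0],"spin": 0},
    {"grip": 0,"translation": [0,4,0],"spin": 0},
    {"grip": 0,"translation": [0,4,0],"spin": 0},
  ],
)

```text
time_s: 5.65
position: [520.9, -89.6, 78.1]
tcp_rot: [0.993, 0.115, -0.0, -0.001]
wrist_force: [-3.7, 5.3, 0.4]
finger_gap: 0.002
```

send_rows(
  rows=[
    {"grip": 0,"translation": [0,1,0],"spin": 0},
    {"grip": 0,"translation": [0,2,0],"spin": 0},
    {"grip": 0,"translation": [0,3,0],"spin": 0},
    {"grip": 0,"translation": [0,3,0],"spin": 0},
  ],
)

```text
time_s: 6.15
position: [521.0, -89.8, 78.1]
tcp_rot: [0.993, 0.115, -0.001, -0.004]
wrist_force: [-6.4, 13.7, 5.4]
finger_gap: -0.003
```

send_rows(
  rows=[
    {"grip": 0,"translation": [0,-15,0],"spin": 0},
    {"grip": 0,"translation": [0,-15,-50],"spin": 0},
    {"grip": 0,"translation": [0,-15,-105],"spin": 0},
    {"grip": 0,"translation": [-30,50,-105],"spin": 0},
    {"grip": 0,"translation": [-47,100,-105],"spin": 0},
    {"grip": 0,"translation": [-47,125,-105],"spin": 0},
    {"grip": 0,"translation": [-47,125,-105],"spin": 0},
    {"grip": 0,"translation": [-47,125,-105],"spin": 0},
  ],
)

```text
time_s: 7.15
position: [505.0, -224.7, 183.2]
tcp_rot: [0.993, 0.115, 0.0, -0.0]
wrist_force: [1.1, 0.3, -0.1]
finger_gap: 0.002
```

```bash
python3 - <<'E'
from h import *
import pickle
c=optics.get_calibration("wrist");im=optics.read_camera("wrist")
pickle.dump(c,open("w2.pkl","wb"));cv2.imwrite("pics/w2.png",im)
print(proj("wrist",(552.8,-228.4,101),c))
u,v=map(int,proj("wrist",(552.8,-228.4,101),c)); u=min(max(u,100),540);v=min(max(v,75),325)
cv2.imwrite("pics/w2c.png",cv2.resize(im[v-75:v+75,u-100:u+100],(800,600),interpolation=cv2.INTER_CUBIC));print(u-100,v-75)
print(readout.read_state()["position"])
E
```

```text
(np.float64(343.00725102446773), np.float64(150.71005958275427))
243 75
[ 504.99250928 -224.37923341  183.16230951]
```

View pics/w2c.png

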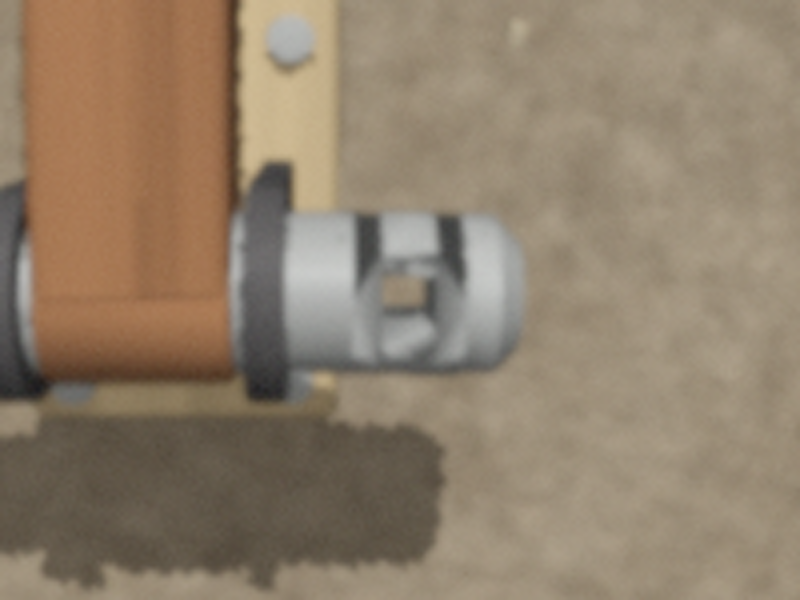

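The close wrist crop shows the pin home with the cross hole outside the far cheek. The mouth runs x 358–466 around row ≈300, the pin outline spans rows 212–370, and the tip is at x≈525.

```bash
python3 - <<'E'
from h import *
import pickle
c=pickle.load(open("w2.pkl","rb"));W=lambda x,y,z:onz("wrist",(243+x/4,75+y/4),z,c)
ex=np.array([.974,.228,0]);ey=np.array([-.228,.974,0])
for n,p in dict(mouth=W(412,303,100),axis=W(412,291,85),tip=W(525,291,85),tipz100=W(490,291,98),cheekR=W(290,291,101),cheektop=W(290,165,107),armL=W(25,200,103),armR=W(234,200,103)).items(): print(n,p.round(1),(p@ex).round(1),(p@ey).round(1))
E
```

```text
mouth [ 553.1 -230.7  100. ] 486.2 -350.8
axis [ 553.1 -231.8   85. ] 485.9 -351.9
tip [ 558.5 -253.6   85. ] 486.2 -374.3
tipz100 [ 558.5 -244.5   98. ] 488.3 -365.5
cheekR [ 550.3 -208.3  101. ] 488.5 -328.3
cheektop [ 573.3 -203.1  107. ] 512.1 -328.6
armL [ 556.8 -157.3  103. ] 506.5 -280.2
armR [ 564.6 -194.8  103. ] 505.5 -318.4
```

send_rows(
  rows=[
    {"grip": 0.5,"translation": [0,0,-57],"spin": 0},
    {"grip": 0.5,"translation": [88,-463,-57],"spin": -0.14},
    {"grip": 0.5,"translation": [88,-463,-57],"spin": -0.14},
    {"grip": 0.5,"translation": [88,-463,-57],"spin": -0.14},
    {"grip": 0.5,"translation": [88,-463,-57],"spin": -0.14},
    {"grip": 0.5,"translation": [88,-463,-57],"spin": -0.14},
    {"grip": 0.5,"translation": [88,-463,-57],"spin": -0.14},
    {"grip": 0.5,"translation": [88,-463,-57],"spin": -0.14},
    {"grip": 0.5,"translation": [88,-463,-57],"spin": -0.14},
    {"grip": 0.5,"translation": [88,-463,-57],"spin": -0.14},
  ],
)

```text
time_s: 8.45
position: [483.5, 248.3, 240.1]
tcp_rot: [0.982, 0.187, -0.0, -0.0]
wrist_force: [-0.6, -1.2, 1.1]
finger_gap: 0.5
```

send_rows(
  rows=[
    {"grip": 0.5,"translation": [0,0,0],"spin": 0},
    {"grip": 0.5,"translation": [0,0,0],"spin": 0},
  ],
)

```text
time_s: 8.7
position: [484.9, 244.6, 240.3]
tcp_rot: [0.983, 0.183, 0.0, 0.0]
wrist_force: [0.1, -0.2, -0.2]
finger_gap: 0.497
```

```bash
python3 - <<'E'
from h import *
import pickle
c=optics.get_calibration("wrist");im=optics.read_camera("wrist")
pickle.dump(c,open("w3.pkl","wb"));cv2.imwrite("pics/w3.png",im)
p=proj("wrist",(485,246.6,127.5),c);print(p)
u,v=map(int,p); u=min(max(u,100),540);v=min(max(v,75),325)
cv2.imwrite("pics/w3c.png",cv2.resize(im[v-75:v+75,u-100:u+100],(800,600),interpolation=cv2.INTER_CUBIC));print(u-100,v-75)
s=readout.read_state();print(s["position"],s["finger_gap"],s["tcp_rot"])
E
```

```text
(np.float64(320.73893873779883), np.float64(195.45905238203082))
220 120
[485.00153996 244.48362463 240.35968299] 0.5024600604048443 [9.83076673e-01 1.83194557e-01 7.87083656e-05 5.76774422e-05]
```

View pics/w3c.png

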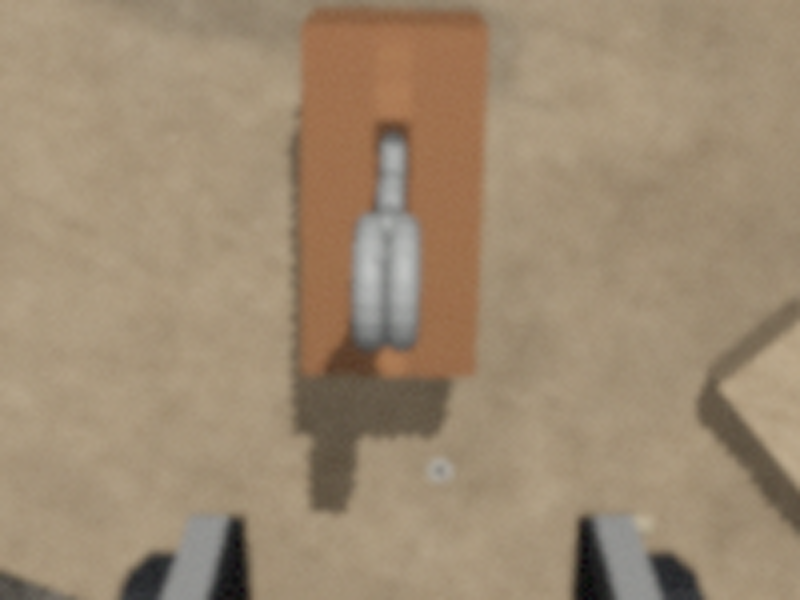

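The crop shows the coil at x 352–422, y 212–350 (centre 387,281), with the bow behind it at (393,150). There is no visible sideways lean, and the block axis is turned about 0.018 rad from the tool.

```bash
python3 - <<'E'
from h import *
import pickle
c=pickle.load(open("w3.pkl","rb"))
p=onz("wrist",(220+387/4,120+281/4),127.5,c);s=readout.read_state();Rm=R.from_quat(s["tcp_rot"]).as_matrix()
print(p,Rm.T@(p-s["position"]-0),s["position"])
for y in (40,350):
  print(onz("wrist",(220+(303+487)/8 if y==40 else 220+(302+475)/8,120+y/4),52.5,c))
b=onz("wrist",(220+393/4,120+130/4),52.5,c);print(b,Rm.T@(b-p))
E
```

```text
[488.18592995 251.50916343 127.5       ] [  5.48609077  -5.42305345 112.85964681] [485.00153996 244.48362463 240.35968299]
[529.21821625 266.29098455  52.5       ]
[446.47463462 236.65484513  52.5       ]
[506.14146393 258.03271074  52.5       ] [19.09003534  0.37102672 75.00260502]
```

send_rows(
  rows=[
    {"grip": 0.5,"translation": [5.5,-5.5,0],"spin": 0.02},
    {"grip": 0.5,"translation": [5.5,-5.5,40],"spin": 0.02},
    {"grip": 0.5,"translation": [5.5,-5.5,80],"spin": 0.02},
    {"grip": 0.5,"translation": [5.5,-5.5,115],"spin": 0.02},
    {"grip": 0.5,"translation": [5.5,-5.5,131],"spin": 0.02},
    {"grip": 0.5,"translation": [5.5,-5.5,131],"spin": 0.02},
    {"grip": 0.5,"translation": [5.5,-5.5,131],"spin": 0.02},
  ],
)

```text
time_s: 9.62
position: [489.3, 252.9, 111.2]
tcp_rot: [0.985, 0.174, 0.001, -0.0]
wrist_force: [-0.3, -0.2, 0.2]
finger_gap: 0.508
```

```bash
python3 - <<'E'
from h import *
im=optics.read_camera("wrist");cv2.imwrite("pics/w4c.png",cv2.resize(im[150:300,220:420],(600,450),interpolation=cv2.INTER_CUBIC))
s=readout.read_state();print(s["position"],s["wrist_force"])
E
```

```text
[489.39952362 252.92883861 111.40209383] [-0.49911103  0.48500905 -0.39810769]
```

View pics/w4c.png

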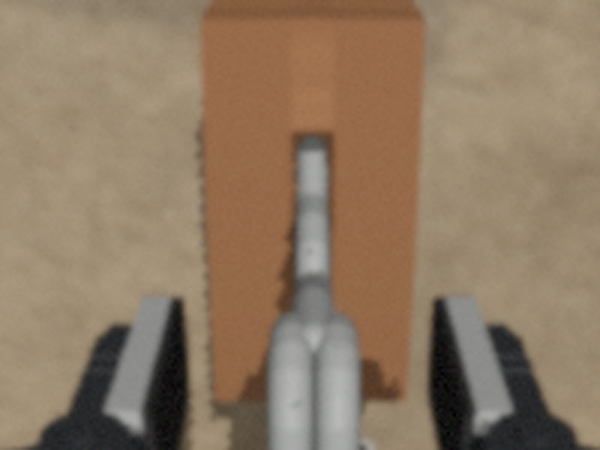

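The coil sits centred between the pads and the slot is parallel to the tool. I'll close and lift.

send_rows(
  rows=[
    {"grip": 0,"translation": [0,0,0],"spin": 0},
    {"grip": 0,"translation": [0,0,0],"spin": 0},
    {"grip": 0,"translation": [0,0,0],"spin": 0},
    {"grip": 0,"translation": [0,0,0],"spin": 0},
    {"grip": 0,"translation": [0,0,0],"spin": 0},
    {"grip": 0,"translation": [0,0,-5],"spin": 0},
    {"grip": 0,"translation": [0,0,-15],"spin": 0},
    {"grip": 0,"translation": [0,0,-30],"spin": 0},
    {"grip": 0,"translation": [0,0,-60],"spin": 0},
    {"grip": 0,"translation": [0,0,-130],"spin": 0},
  ],
)

```text
time_s: 10.92
position: [486.2, 251.7, 230.3]
tcp_rot: [0.985, 0.174, -0.003, 0.001]
wrist_force: [0.6, -0.1, -1.9]
finger_gap: 0.15
```

```bash
python3 - <<'E'
from h import *
import pickle
s=readout.read_state();print(s["position"])
im=optics.read_camera("side");cv2.imwrite("pics/s5.png",im)
u,v=map(int,proj("side",s["position"]));print(u,v)
cv2.imwrite("pics/s5c.png",cv2.resize(im[v-40:v+80,u-60:u+60],(600,600),interpolation=cv2.INTER_CUBIC));print(u-60,v-40)
E
```

```text
[486.18666504 251.74395567 230.31747366]
382 195
322 155
```

View pics/s5c.png

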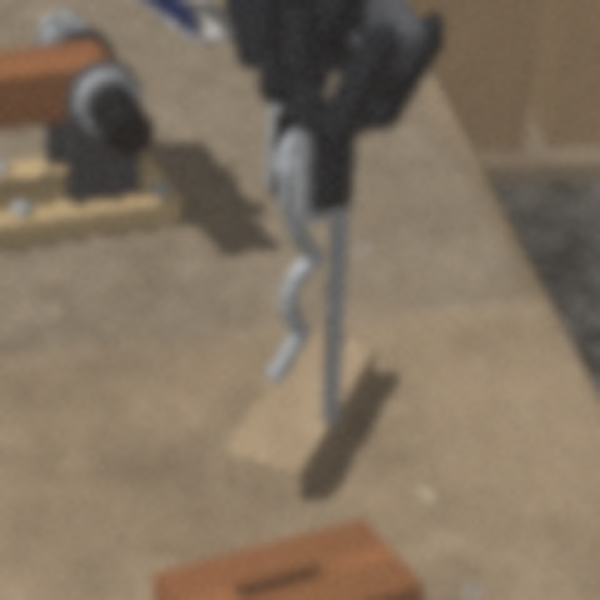

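The side view shows the clip lifted clear, coil up, with the leg running from (339,210) to its tip at (331,422) in the crop.

```bash
python3 - <<'E'
from h import *
s=readout.read_state();Rm=R.from_quat(s["tcp_rot"]).as_matrix();p=s["position"]
for n,q in dict(top=(339,212),mid=(335,320),tip=(331,422),pinch=(312,258),coiltop=(292,125),flare=(275,378)).items():
    o,d=ray("side",(322+q[0]/5,155+q[1]/5)); t=((p-o)@Rm[:,1])/(d@Rm[:,1]); print(n,(Rm.T@(o+t*d-p)).round(1))
E
```

```text
top [-21.1   0.   20.1]
mid [-23.2   0.   68.3]
tip [-25.2  -0.  116.6]
pinch [-10.8   0.   37.9]
coiltop [  1.7  -0.  -20.7]
flare [ 1.8  0.  89. ]
```

```bash
python3 - <<'E'
from h import *
s=readout.read_state();print(s["position"],s["tcp_rot"]);Rm=R.from_quat(s["tcp_rot"]).as_matrix();p=np.array([486.2,251.7,230.3])
for n,q in dict(top=(339,212),mid=(335,320),tip=(331,422),pinch=(312,258),coiltop=(292,125),flare=(275,378)).items():
    o,d=ray("side",(322+q[0]/5,155+q[1]/5)); t=((p-o)@Rm[:,1])/(d@Rm[:,1]); print(n,(Rm.T@(o+t*d-p)).round(1))
E
```

```text
[491.19937207 253.66363433 243.40824752] [ 0.98471346  0.1740608   0.00640913 -0.00108282]
top [-15.7   0.    7.1]
mid [-17.7  -0.   55.4]
tip [-19.7  -0.  103.7]
pinch [-5.4 -0.  24.9]
coiltop [  7.1  -0.  -33.6]
flare [ 7.3  0.  76.1]
```

send_rows(
  rows=[
    {"grip": 0,"translation": [-5,25,0],"spin": 0},
    {"grip": 0,"translation": [-14,75,0],"spin": 0.02},
    {"grip": 0,"translation": [-23,125,0],"spin": 0.04},
    {"grip": 0,"translation": [-32,175,0],"spin": 0.06},
    {"grip": 0,"translation": [-42,225,0],"spin": 0.08},
    {"grip": 0,"translation": [-51,275,0],"spin": 0.1},
    {"grip": 0,"translation": [-60,325,0],"spin": 0.12},
    {"grip": 0,"translation": [-70,375,0],"spin": 0.12},
    {"grip": 0,"translation": [-79,425,0],"spin": 0.12},
    {"grip": 0,"translation": [-86,465,0],"spin": 0.12},
  ],
)

```text
time_s: 12.22
position: [566.9, -216.0, 232.8]
tcp_rot: [0.993, 0.114, 0.001, 0.0]
wrist_force: [-0.1, -0.3, -0.7]
finger_gap: 0.153
```

send_rows(
  rows=[
    {"grip": 0,"translation": [0,13,0],"spin": 0},
    {"grip": 0,"translation": [0,13,0],"spin": 0},
    {"grip": 0,"translation": [0,13,0],"spin": 0},
    {"grip": 0,"translation": [0,13,0],"spin": 0},
  ],
)

```text
time_s: 12.72
position: [569.6, -225.2, 232.0]
tcp_rot: [0.993, 0.115, 0.0, -0.0]
wrist_force: [-0.0, -0.1, -0.8]
finger_gap: 0.155
```

```bash
python3 - <<'E'
from h import *
import pickle
s=readout.read_state();c=optics.get_calibration("wrist");im=optics.read_camera("wrist");sd=optics.read_camera("side")
pickle.dump((c,s["position"],s["tcp_rot"]),open("w6.pkl","wb"));cv2.imwrite("pics/w6.png",im);cv2.imwrite("pics/s6.png",sd)
print(s["position"],s["tcp_rot"],s["finger_gap"],s["dq"].round(3))
u,v=map(int,proj("wrist",(553.3,-231.2,101),c));print(u,v)
u0,v0=u-75,min(v-50,290)
a,b=map(int,proj("side",(553.3,-231.2,130)));print(a,b)
A=cv2.resize(im[v0:v0+110,u0:u0+150],(600,440),interpolation=cv2.INTER_CUBIC)
B=cv2.resize(sd[b-60:b+50,a-25:a+25],(200,440),interpolation=cv2.INTER_CUBIC)
cv2.imwrite("pics/c6.png",np.hstack([A,B]));print(u0,v0,a-25,b-60)
E
```

```text
[ 569.61438376 -225.20195554  231.97690123] [ 9.93314385e-01  1.15440549e-01  8.81329032e-05 -6.18642880e-05] 0.155208955855205 [-0.003  0.    -0.001 -0.002 -0.001 -0.001]
325 207
334 149
250 157 309 89
```

View pics/c6.png

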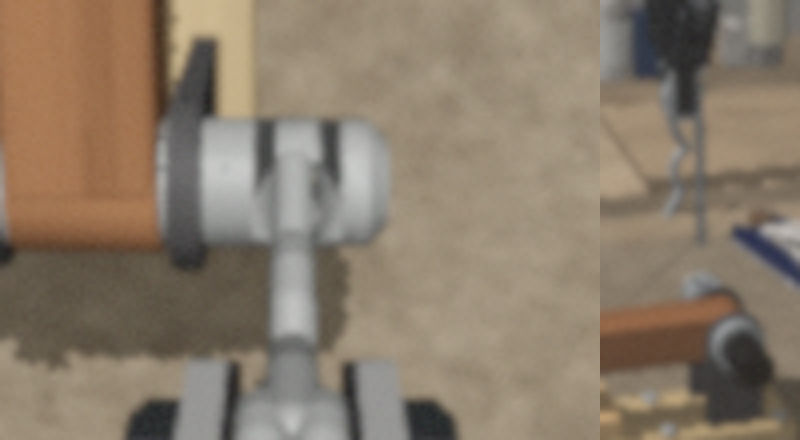

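```bash
python3 - <<'E'
from h import *
import pickle
c,p,q=pickle.load(open("w6.pkl","rb"));Rm=R.from_quat(q).as_matrix();p=np.array(p)
ex=np.array([.974,.227,0]);ey=np.array([-.227,.974,0])
W=lambda x,y,z:onz("wrist",(250+x/4,157+y/4),z,c)
for n,h in dict(mouth=W(299,182,101),axis=W(299,183,85),tip=W(390,182,85),cheek=W(203,182,101)).items(): print(n,h.round(1),(h@ex).round(1),(h@ey).round(1),"tool",(Rm.T@(h-p)).round(1))
print("bow tool y:", (Rm.T@(W(294,165,150)-p)).round(1))
sd=cv2.imread("pics/s6.png")
def S(px,P,n):
    o,d=ray("side",px);return o+d*((P-o)@n)/(d@n)
for n,a in dict(legtop=(699,120),tip=(701,242)).items():
    r=S((309+(a[0]-600)/4,89+a[1]/4),p,Rm[:,1]);print(n,(Rm.T@(r-p)).round(1),(r@ex).round(1))
k=S((309+147/4,89+355/4),ey*-217,ey);print("knob end side",k,k@ex)
hole=553.3,-231.2
m=(sd[160:195,325:360].max(2)<55).astype(np.uint8);n,l,st,ce=cv2.connectedComponentsWithStats(m);print(st[1:],ce[1:]+[325,160])
E
```

```text
mouth [ 558.1 -229.5  101. ] 491.4 -350.3 tool [-12.3   1.6 131. ]
axis [ 552.2 -231.    85. ] 485.4 -350.4 tool [-18.3   1.7 147. ]
tip [ 557.7 -253.    85. ] 485.7 -373.0 tool [-18.   24.3 147. ]
cheek [ 552.9 -207.6  101. ] 491.4 -327.7 tool [-12.3 -20.9 131. ]
bow tool y: [ 8.8  0.3 82. ]
legtop [-16.2  -0.    5.5] 487.5
tip [-17.1  -0.  100.2] 486.6
knob end side [527.92147514 -99.80113978  99.07562227] 491.54065805647963
[[17 13  9 14 93]] [[345.66666667 179.84946237]]
```

send_rows(
  rows=[
    {"grip": 0,"translation": [0,1.5,10],"spin": 0},
    {"grip": 0,"translation": [0,1.5,20],"spin": 0},
    {"grip": 0,"translation": [0,1.5,25],"spin": 0},
    {"grip": 0,"translation": [0,1.5,29],"spin": 0},
    {"grip": 0,"translation": [0,1.5,33],"spin": 0},
    {"grip": 0,"translation": [0,1.5,36],"spin": 0},
    {"grip": 0,"translation": [0,1.5,36],"spin": 0},
  ],
)

```text
time_s: 13.7
position: [569.2, -228.0, 195.2]
tcp_rot: [0.993, 0.115, -0.001, -0.0]
wrist_force: [-1.7, 0.2, -1.2]
finger_gap: 0.158
```

send_rows(
  rows=[
    {"grip": 0,"translation": [0,0,3],"spin": 0},
    {"grip": 0,"translation": [0,0,6],"spin": 0},
    {"grip": 0,"translation": [0,0,9],"spin": 0},
    {"grip": 0,"translation": [0,0,9],"spin": 0},
  ],
)

```text
time_s: 14.2
position: [569.3, -228.0, 185.9]
tcp_rot: [0.993, 0.115, -0.001, -0.0]
wrist_force: [-4.5, -1.5, -2.2]
finger_gap: 0.157
```

send_rows(
  rows=[
    {"grip": 0,"translation": [-1.5,0,0],"spin": 0},
    {"grip": 0,"translation": [-1.5,0,4],"spin": 0},
    {"grip": 0,"translation": [-1.5,0,8],"spin": 0},
    {"grip": 0,"translation": [-1.5,0,12],"spin": 0},
    {"grip": 0,"translation": [-1.5,0,12],"spin": 0},
  ],
)

```text
time_s: 14.82
position: [568.4, -228.2, 174.0]
tcp_rot: [0.993, 0.115, -0.0, -0.0]
wrist_force: [-2.3, -0.7, -2.4]
finger_gap: 0.15
```

send_rows(
  rows=[
    {"grip": 0,"translation": [-1,0,4],"spin": 0},
    {"grip": 0,"translation": [-1,0,8],"spin": 0},
    {"grip": 0,"translation": [-1,0,12],"spin": 0},
    {"grip": 0,"translation": [-1,0,16],"spin": 0},
    {"grip": 0,"translation": [-1,0,20],"spin": 0},
    {"grip": 0,"translation": [-1,0,20],"spin": 0},
  ],
)

```text
time_s: 15.58
position: [567.5, -228.4, 154.3]
tcp_rot: [0.993, 0.115, -0.0, -0.0]
wrist_force: [-0.2, -0.3, -0.9]
finger_gap: 0.156
```

Well aligned (side forces are near zero). Now the push over the pin.

send_rows(
  rows=[
    {"grip": 0,"translation": [0,0,3],"spin": 0},
    {"grip": 0,"translation": [0,0,6],"spin": 0},
    {"grip": 0,"translation": [0,0,9],"spin": 0},
    {"grip": 0,"translation": [0,0,12],"spin": 0},
    {"grip": 0,"translation": [0,0,12],"spin": 0},
  ],
)

```text
time_s: 16.2
position: [568.2, -228.7, 144.9]
tcp_rot: [0.993, 0.115, 0.001, 0.0]
wrist_force: [-1.5, 2.7, 5.8]
finger_gap: 0.153
```

send_rows(
  rows=[
    {"grip": 0,"translation": [0,0,3],"spin": 0},
    {"grip": 0,"translation": [0,0,6],"spin": 0},
    {"grip": 0,"translation": [0,0,9],"spin": 0},
    {"grip": 0,"translation": [0,0,9],"spin": 0},
  ],
)

```text
time_s: 16.7
position: [567.6, -228.5, 133.5]
tcp_rot: [0.993, 0.115, 0.0, 0.0]
wrist_force: [1.3, -0.7, -2.7]
finger_gap: 0.153
```

send_rows(
  rows=[
    {"grip": 0,"translation": [0,0,2],"spin": 0},
    {"grip": 0,"translation": [0,0,4],"spin": 0},
    {"grip": 0,"translation": [0,0,6],"spin": 0},
    {"grip": 0,"translation": [0,0,6],"spin": 0},
  ],
)

```text
time_s: 17.2
position: [567.2, -228.5, 127.3]
tcp_rot: [0.993, 0.115, -0.0, -0.0]
wrist_force: [0.6, -0.7, -1.2]
finger_gap: 0.153
```

send_rows(
  rows=[
    {"grip": 0,"translation": [0,0,1.5],"spin": 0},
    {"grip": 0,"translation": [0,0,3],"spin": 0},
    {"grip": 0,"translation": [0,0,3],"spin": 0},
  ],
)

```text
time_s: 17.58
position: [567.4, -228.6, 124.7]
tcp_rot: [0.993, 0.115, -0.0, 0.0]
wrist_force: [-0.1, -2.1, -0.6]
finger_gap: 0.15
```

send_rows(
  rows=[
    {"grip": 0,"translation": [0,0,1],"spin": 0},
    {"grip": 0,"translation": [0,0,2],"spin": 0},
    {"grip": 0,"translation": [0,0,3],"spin": 0},
    {"grip": 0,"translation": [0,0,3],"spin": 0},
  ],
)

```text
time_s: 18.08
position: [567.8, -228.7, 123.8]
tcp_rot: [0.993, 0.115, 0.0, 0.0]
wrist_force: [-3.6, 1.7, 7.5]
finger_gap: 0.151
```

send_rows(
  rows=[
    {"grip": 0,"translation": [0,0,-2],"spin": 0},
    {"grip": 0.5,"translation": [0,0,-2],"spin": 0},
    {"grip": 0.5,"translation": [0,0,-2],"spin": 0},
    {"grip": 0.5,"translation": [0,0,-2],"spin": 0},
    {"grip": 0.5,"translation": [0,0,-2],"spin": 0},
    {"grip": 0.5,"translation": [0,0,-20],"spin": 0},
    {"grip": 0.5,"translation": [0,0,-60],"spin": 0},
    {"grip": 0.5,"translation": [-20,0,-110],"spin": 0},
    {"grip": 0.5,"translation": [-40,0,-110],"spin": 0},
    {"grip": 0.5,"translation": [-40,0,-110],"spin": 0},
  ],
)

```text
time_s: 19.32
position: [528.5, -238.2, 234.2]
tcp_rot: [0.993, 0.114, 0.001, 0.001]
wrist_force: [0.1, -0.0, -0.2]
finger_gap: 0.5
```

```bash
python3 - <<'E'
from h import *
s=readout.read_state();c=optics.get_calibration("wrist");im=optics.read_camera("wrist");sd=optics.read_camera("side")
cv2.imwrite("pics/w7.png",im);cv2.imwrite("pics/s7.png",sd)
print(s["position"],s["finger_gap"],s["wrist_force"])
u,v=map(int,proj("wrist",(553.3,-231.2,120),c));a,b=map(int,proj("side",(553.3,-231.2,100)));v0=min(v-65,270)
A=cv2.resize(im[v0:v0+130,u-65:u+65],(520,520),interpolation=cv2.INTER_CUBIC)
B=cv2.resize(sd[b-32:b+33,a-17:a+18],(280,520),interpolation=cv2.INTER_CUBIC)
cv2.imwrite("pics/c7.png",np.hstack([A,B]));print(u-65,v0,a-17,b-32)
# hypothetical seated coil and y check
h=np.array([553.3,-231.2,85]);ex=np.array([.974,.227,0])
for z in (101,143,158): print(z,[np.round(x,1) for x in proj("wrist",h+ex*(11.5 if z>101 else 0)+[0,0,z-85],c)])
E
```

```text
[ 528.51136207 -238.1799677   234.16078295] 0.4999035898267251 [ 0.08393045 -0.0097663  -0.18122867]
256 102 317 126
101 [np.float64(321.4), np.float64(162.6)]
143 [np.float64(321.3), np.float64(159.6)]
158 [np.float64(321.3), np.float64(163.8)]
```

View pics/c7.png

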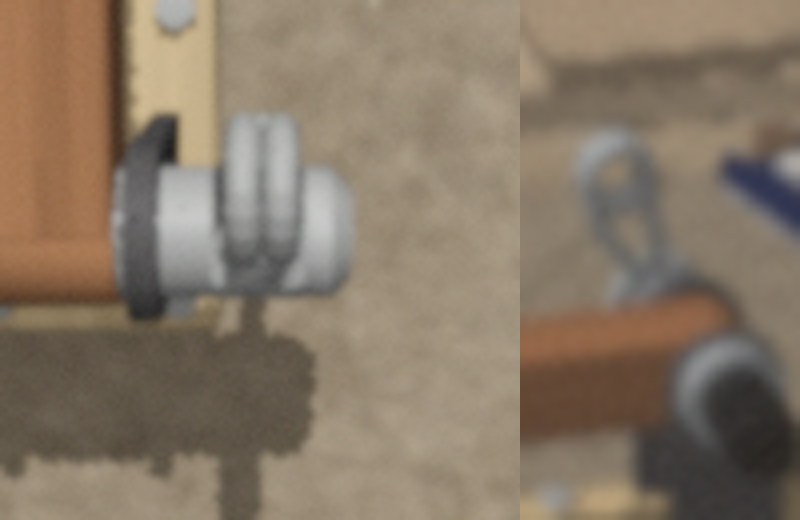

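The wrist crop shows the coil straddling the pin over the hole (x 225–300, rows 112–262). The side crop shows the coil up, centred near (615,165), but possibly leaning towards +x, so I'll quantify that.

```bash
python3 - <<'E'
from h import *
c=optics.get_calibration("wrist");s=readout.read_state();print(s["position"],s["finger_gap"])
h=np.array([553.3,-231.2,85]);ex=np.array([.974,.227,0]);ey=np.array([-.227,.974,0])
def P(x,z,l): return h+ex*(x*np.cos(l)+z*np.sin(l))+np.array([0,0,z*np.cos(l)-x*np.sin(l)])
t=np.linspace(0,6.28,60)
for l in (-.1,0,.1,.2,.3):
    w=np.array([proj("wrist",P(11.5+15*np.cos(a),58+15*np.sin(a),l),c) for a in t]);sd=np.array([proj("side",P(11.5+15*np.cos(a),58+15*np.sin(a),l)) for a in t])
    cw=(w-[256,102])*4; cs=(sd-[317,126])*8+[520,0]
    print(l,"wrist rows",cw[:,1].min().round(),cw[:,1].max().round(),"x",cw[:,0].mean().round(),"side x",cs[:,0].min().round(),cs[:,0].max().round(),"y",cs[:,1].min().round(),cs[:,1].max().round(), "legtop16", (np.array(proj("side",P(0,16,l)))-[317,126])*8+[520,0])
o,d=ray("side",(317+(615-520)/8,126+165/8));r=o+d*((h-o)@ey)/(d@ey);print("coil side",r@ex-h@ex,r[2]-85)
print((np.array(proj("side",h+ey*114))-[317,126])*8+[520,0],"knob mid in crop;", (np.array(proj("side",h+ey*134))-[317,126])*8+[520,0])
E
```

```text
[ 528.6611734  -237.53111286  232.0902205 ] 0.5013546716117497
-0.1 wrist rows 186.0 343.0 x 266.0 side x 604.0 681.0 y 119.0 195.0 legtop16 [661.49920623 261.20196936]
0 wrist rows 155.0 312.0 x 266.0 side x 588.0 666.0 y 123.0 199.0 legtop16 [657.46914759 261.50316051]
0.1 wrist rows 124.0 281.0 x 266.0 side x 574.0 651.0 y 129.0 204.0 legtop16 [653.43964131 262.19207913]
0.2 wrist rows 94.0 250.0 x 266.0 side x 559.0 637.0 y 135.0 211.0 legtop16 [649.45171761 263.26197965]
0.3 wrist rows 65.0 220.0 x 266.0 side x 546.0 623.0 y 143.0 219.0 legtop16 [645.54602404 264.70215443]
coil side 16.253077796514788 57.156986475149665
[746.77666468 424.78589045] knob mid in crop; [763.94907021 448.84285577]
```

```bash
python3 - <<'E'
from h import *
c=optics.get_calibration("wrist");im=optics.read_camera("wrist");sd=optics.read_camera("side");cv2.imwrite("pics/w8.png",im);cv2.imwrite("pics/s8.png",sd)
h=np.array([553.3,-231.2,85]);ex=np.array([.974,.227,0])
def P(x,z,l): return h+ex*(x*np.cos(l)+z*np.sin(l))+np.array([0,0,z*np.cos(l)-x*np.sin(l)])
t=np.linspace(0,6.28,60)
for l in (0,.1,.2):
    w=np.array([proj("wrist",P(11.5+15*np.cos(a),58+15*np.sin(a),l),c) for a in t]);print(l,w[:,1].min().round(1),w[:,1].max().round(1),w[:,0].mean().round(1))
print(proj("wrist",h,c))
u,v=map(int,proj("wrist",h+ex*11.5+[0,0,58],c));v0=v-60
A=cv2.resize(im[v0:v0+100,u-50:u+50],(520,520),interpolation=cv2.INTER_CUBIC)
B=cv2.resize(sd[126:191,317:352],(280,520),interpolation=cv2.INTER_CUBIC)
cv2.imwrite("pics/c8.png",np.hstack([A,B]));print(u-50,v0)
E
```

```text
0 140.7 180.0 322.4
0.1 133.0 172.3 322.4
0.2 125.4 164.6 322.4
(np.float64(322.44474548107524), np.float64(159.53216438750877))
272 100
```

View pics/c8.png

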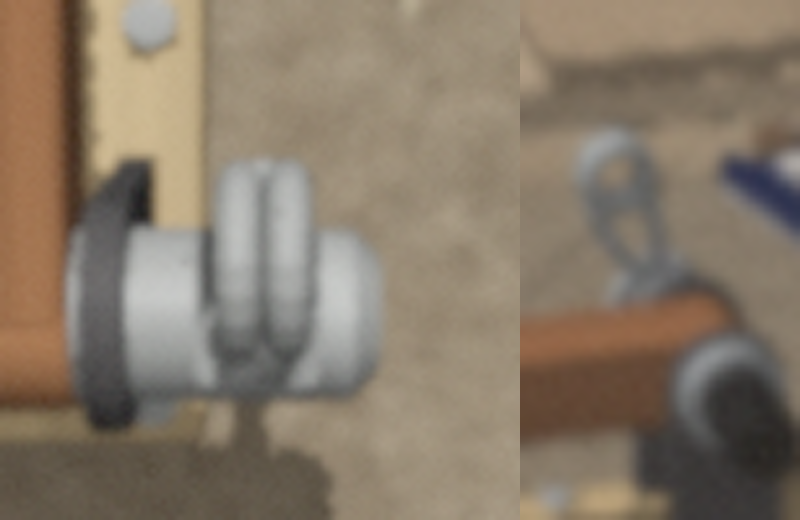

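```bash
python3 - <<'E'
from h import *
c=optics.get_calibration("wrist");ey=np.array([-.227,.974,0])
W=lambda x,z:onz("wrist",(272+x/5.2,160.2),z,c)@ey
print("tip",W(382,85),"cheek",W(130,101),"coil y",W(263,143),"hole",np.array([553.3,-231.2,0])@ey)
E
```

```text
tip -372.29554539615106 cheek -327.5879927160993 coil y -350.59451753691053 hole -350.7879
```

```bash
python3 -c "
from h import *
print(order.sign_off(), readout.read_state()['time_s'])"
```

```text
the job is handed in; nothing more can be done
the job is handed in; nothing more can be done
```

The job is handed in: the pin is pushed home and the clip is seated in the cross hole, released, with the gripper lifted clear. It took about 20 s of the 64 s; sign-off gave no verdict.

**Pin:** I pushed the knob's end with shut fingers until the force rose to about 15 N. In the last picture the tip stands 44.7 mm from the far cheek, against 45 mm when home.

**Clip:** The leg went in with side forces under about 5 N. The bow resisted with about 6 N, then pulled down as it snapped over. The clip then stopped on top of the pin at about the expected height. The coil is within about 0.2 mm of the hole along the pin, and its height is within about 1 mm of the seated value.

**Weakest check:** The clip leans towards +x. The wrist view gives about 0.14 rad and the side view about 0.08 to 0.09, so the two disagree, but both are under the 0.2 limit. I left it alone.

**Not checked:** I did not measure the bow's spread directly; it is inferred from the forces and the seating height. I did not re-measure the tape measure and offcut after the work. The tool kept well above the offcut and never came near the tape.

I viewed 11 pictures, one over the budget, to check the lean.

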